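# Slide the stage insert plate out over the ledge's end

## Task

The flat metal stage insert plate lies in its lane on the grey ledge, held back by a round steel stop pin at the open end. First press the stop pin fully down, flush with the ledge, with your fingertips, and only then push the plate along the lane over the pin until its leading edge hangs about 3 cm past the open end of the ledge, so that the next person can get hold of it. Do not pinch or lift the plate, leave it lying flat and at rest, leave the dishes, bottles and other things around it alone, and finish clear of everything.

Things in the scene. Friction and masses are not known exactly. Their poses are not given: they have to be found in the camera images.
- ledge_end (a point): Point on the ledge's top surface, in the middle of the plate lane, right at the open end, 60 mm above the table. Axes: z up; y along the lane and out through the open end (the ledge lies at negative y, its closed end at y = -360 mm); x across the lane, towards the rear fence.
- plate_mid (a point): Centre, half-way up, of the loose aluminium stage insert plate: 130 mm long (y, along the lane, towards the leading edge), 100 mm wide (x), 5 mm thick (z up), about 0.17 kg, with a flush round glass window in its middle (no hole). It starts flat in the lane, leading edge 33 to 106 mm short of the stop pin, at least 70 mm of free lane behind its trailing edge.
- plate_lead (a point): Middle of the plate's leading edge (65 mm from its centre), half-way up its 5 mm thickness: the edge nearest to the ledge's open end.
- stop_top (a point): Top of the steel stop pin, a plain upright round pin 18 mm in diameter with a slightly domed top, in the middle of the lane, 35 mm inside the open end. It stands 11 to 14 mm above the ledge's surface at the start and sinks straight into the ledge when pressed with more than about 4 N; it stays where it is left.
- stop (a joint): How far the stop pin is pressed in, m: 0 = 14 mm proud, 0.014 = fully down, its top flush with the ledge's surface.
- plate: The same plate; origin at the centre of its underside.
- jar: Amber glass jar, 36 mm across, 45 mm high, on the strip behind the fence; origin at the centre of its underside. Leave alone.
- small_dish: Closed clear dish, 54 mm across, 14 mm high, on the strip behind the fence; origin at the centre of its underside. Leave alone.
- dish: Closed clear dish, 90 mm across, 16 mm high, on the table in front of the ledge (robot's side); origin at the centre of its underside. Leave alone.
- beaker: Glass beaker, 60 mm across, 70 mm high, on the table beyond the ledge's open end; origin at the centre of its underside. Leave alone.
- bottle: White bottle, 60 mm across, 130 mm high, on the table to the right; origin at the centre of its underside. Leave alone.
- counter: Grey cell counter, 100 x 60 x 45 mm, on the table to the right; origin at the centre of its underside. Leave alone.
- ledge: Fixed grey block, 198 mm deep, 360 mm long, 60 mm high, turned by up to 0.3 rad; origin on the table under the lane's centre, axes as ledge_end. Lane 112 mm wide (x -56 to 56) between a front lip 4 mm high and a rear fence 20 mm high, both 6 mm thick; closed end: wall 8 mm thick, 20 mm high; open end: no wall. The strip behind the fence (x 62 to 136) carries a jar and a dish.
There are look-alikes about, which are no part of the job. Of the things like the plate, leave any that is red; of the rest the smaller one is meant.

How it is judged:
On the way, in this order (a step that is already met when the one before it is completed fails the run):
1. the stop pin is pressed down flush while the plate still lies where it was (value of joint stop above 0.012 m and distance of plate_mid from where it was at the start of the episode below 0.01 m), for 0.1 s.
2. the plate's leading edge hangs past the open end (y of plate_lead in the frame of ledge_end above 0.02 m), for 0.1 s.
At the end, for the whole second after the job is handed in: The plate lies flat (within 0.04 rad) and at rest on the ledge, in its lane (within 0.15 rad of it), its leading edge 20 to 42 mm past the open end, and the stop pin is down (pressed in by more than 11.5 mm) (y of plate_lead in the frame of ledge_end between 0.02 and 0.042 m and angle between plate_mid's own z axis and vertical below 0.04 rad and z of plate_mid in the frame of ledge_end between -0.001 and 0.006 m and angle between the y axis of plate_mid and the y axis of ledge_end, either way round below 0.15 rad and value of joint stop above 0.0115 m and linear speed of plate below 0.01 m/s); the robot touches nothing.
It fails at once if the plate is lifted (its centre more than 12 mm above where it lies) or tipped by more than 0.2 rad (z of plate_mid in the frame of ledge_end above 0.0145 m or angle between plate_mid's own z axis and vertical above 0.2 rad).
It fails at once if the plate hangs out by more than 60 mm (y of plate_lead in the frame of ledge_end above 0.06 m).
It fails at once if a bystander is moved by more than 25 mm (distance of any of jar, small_dish, dish, beaker, bottle, counter from where it was at the start of the episode above 0.025 m).
It also fails if it takes over 45 s, if anything falls off the work surface, if the arm or the gripper's body presses on something with over 40 N, if the wrist force passes 120 N, or if a joint passes its speed limit or range.

## Robot

A 7-joint arm with a two-finger parallel gripper is mounted at the origin on the work surface. World frame = base frame: x ahead of the robot, y to its left, z up, the work surface at z = 0. Lengths are in m, angles in rad, forces in N, time in s.
With the tool pointing down it reaches from about 0.4 to 0.925 m from the base axis. Payload 4.1 kg.
Tool frame: the origin (TCP) lies at the very end of the fingers, on their centre line; the grasp point (between the pads) lies 19 mm behind it; z points along the fingers, y is the line along which they close (so a half turn about z gives the same grasp; the last joint's range is limited). The gripper opens to 85 mm and grips with 20 to 120 N. Pads are 22 mm wide; open, the fingers measure 114 mm over their backs; the gripper's body (76 mm by 85 mm) begins 54 mm behind the grasp point. The pads swing forward as they close: fully open they stand 13 mm farther back than shut.
Start: joints at [-1.235, 0.398, 0.045, 1.537, -0.019, 1.207, -0.051], TCP at [0.274, 0.59, 0.231] pointing down, gripper open.
Joint ranges: [-2.82, 2.82], [-0.49, 2.23], [-1.37, 1.46], [0, 2.46], [-1.36, 4.5], [0.23, 2], [-2.94, 2.94]. Speed limits (rad/s): [2.57, 2.57, 3.14, 3.14, 3.14, 3.14, 3.14].

## Interface

Orientations are given as a rotation vector (axis times angle).
In Python, from bench import r, claw, planner, status, grab_frame, order gives the robot as it stands. The module is installed in compiled form; this text tells all that it offers. Calls block until the motion is done:
- r.move_to(position, orientation): joint-space move of the TCP to a pose.
- r.servo_line(position, rotation=None, feed=0.15): straight line of the TCP; rotation=None keeps the orientation; feed is the mean speed in m/s.
- r.move_j(angles): joint-space move.
- claw.set_gripper(opening): opening from 0.0 (shut) to 1.0 (fully open); the grip force is fixed at half the most; returns when the fingers have stopped.
- r.wait(seconds).
- planner.solve_ik(position, orientation): joint angles nearest the present ones, or None.
- status.observe(): the state.
- grab_frame(name): name is "scene" or "top"; returns a dict with "img" (384x512x3 uint8, blue, green, red), "depth" (384x512 float32, m along the optical axis (not along the pixel's ray), 0 where there is no reading), "camera_matrix" (3x3 intrinsics, pixels), "k1" (the pictures are not rectified: a ray, as slopes to the right and down, at radius r is drawn at 1 + k1 r^2 times it, then the intrinsics apply), "world_from_camera" (4x4, takes a point from camera to world coordinates). Camera axes: x right, y down, z forward; pixel columns grow to the right and rows downward; lengths in m; the calibration is good to about 2 mm. A picture is of the moment at which its call begins.
A pose or a line that the arm cannot do raises r.MotionError and nothing moves.
- order.finish_job(): hands the job in; it is judged then, once.
The state is a dict: "time_s": time; "qpos": joint angles; "qd": joint speeds; "joint_efforts": joint torques, N m; "tool_pos": TCP position; "eef_rot": TCP orientation; "contact_force": force on the tool from outside, world axes, zero at the start; "wrist_torque": the same for the moment, N m; "finger_gap": opening from 0.0 (shut) to 1.0 (fully open); "gripper_force": force on a finger pad.
Only numpy, scipy, OpenCV 4.12 (cv2) and the standard library are available. Lean on these libraries where they do the work, as an engineer would, in place of code of your own. Each camera call takes 0.05 s, during which the arm holds its last target. There are 200 camera calls.

## Working session

There is one attempt and no reset: what is moved stays moved. The work goes in short steps, each a Python script; the robot and the scene stay as the last script left them, time stands still between calls to the robot, and variables do not carry over. Pictures are saved under pics/ and viewed, at most 10 in all, crops included, and the job is handed in when it is done.

```bash
mkdir -p pics; cat > h.py <<'E'
import numpy as np, cv2
from bench import r, claw, planner, status, grab_frame, order
def ray(f,px):
    K=np.array(f["camera_matrix"]);k=f["k1"]
    d=(np.array(px,float)-K[:2,2])/[K[0,0],K[1,1]]
    u=d.copy()
    for _ in range(20): u=d/(1+k*(u@u))
    T=np.array(f["world_from_camera"]);return T[:3,3],T[:3,:3]@np.array([u[0],u[1],1])
def onz(f,px,z):
    o,d=ray(f,px);return o+d*(z-o[2])/d[2]
def dep(f,px):
    o,d=ray(f,px);c,w=int(round(px[0])),int(round(px[1]));return o+d*f["depth"][w,c]
E
python3 - <<'E'
from h import *
a=grab_frame("scene");b=grab_frame("top")
for n,f in(("s",a),("t",b)):
    cv2.imwrite(f"pics/{n}0.png",f["img"]);np.save(f"{n}0.npy",f,allow_pickle=True)
    print(np.array(f["world_from_camera"]).round(3).tolist(),f["k1"],np.array(f["camera_matrix"]).tolist())
s=status.observe();print(s["time_s"],s["tool_pos"],s["eef_rot"],s["contact_force"])
E
```

```text
[[-0.727, 0.536, -0.43, 0.945], [0.687, 0.574, -0.446, 0.4], [0.007, -0.619, -0.785, 0.88], [0.0, 0.0, 0.0, 1.0]] -0.016546640152157312 [[377.6802293226158, 0.0, 250.90598922896143], [0.0, 377.6802293226158, 188.55143754804507], [0.0, 0.0, 1.0]]
[[-0.016, -0.995, 0.095, 0.342], [-1.0, 0.015, -0.01, -0.056], [0.009, -0.095, -0.995, 1.663], [0.0, 0.0, 0.0, 1.0]] -0.039964414502057295 [[488.0371403807171, 0.0, 254.16110030773416], [0.0, 488.0371403807171, 203.4560649859891], [0.0, 0.0, 1.0]]
0.1 [0.27353102 0.58899873 0.23036345] [-6.77341540e-01 -3.06744054e+00  2.77075970e-03] [-0.1215453   0.23473638 -0.37132787]
```

View pics/s0.png

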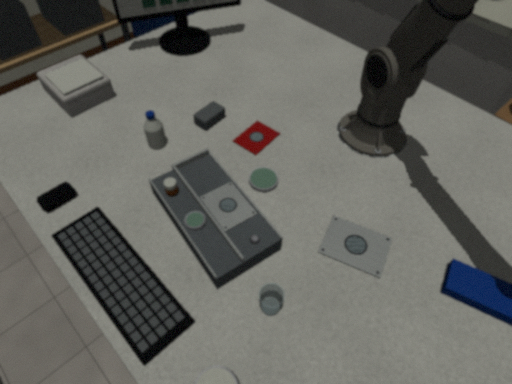

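View pics/t0.png

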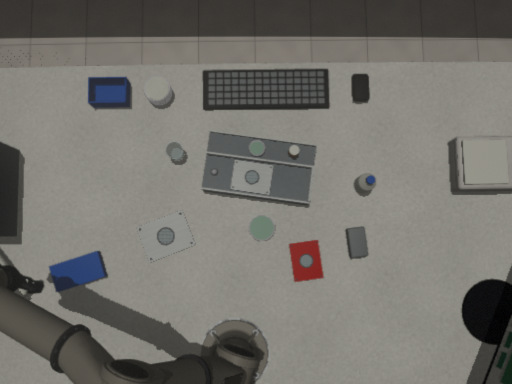

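Candidates for the plate:
- Grey plate on the ledge: top (252,177), scene (228,205).
- Larger grey plate on the table: top (166,236), scene (356,245).
- Red plate: top (306,260), scene (257,137).

I choose the one on the ledge, because it is not red and is the smaller of the other two. The pin is at top (214,172), scene (255,239). The open end is on the left in the top view, towards world +y, with the beaker beyond it at (176,152).

```bash
python3 - <<'E'
from h import *
f=np.load("t0.npy",allow_pickle=True).item();g=np.load("s0.npy",allow_pickle=True).item()
c=cv2.resize(f["img"][120:220,190:330],None,fx=5,fy=5,interpolation=cv2.INTER_CUBIC)
d=cv2.resize(g["img"][145:285,145:285],None,fx=4,fy=4,interpolation=cv2.INTER_CUBIC)
cv2.imwrite("pics/c1.png",c);cv2.imwrite("pics/c2.png",d)
# plate: bright region on ledge
gray=cv2.cvtColor(f["img"],cv2.COLOR_BGR2GRAY)
print(gray[170:180:3,200:300:4])
# world height map
v,u=np.mgrid[120:220,190:330]
P=np.array([[dep(f,(x,y)) for x in range(190,330)] for y in range(120,220)])
Z=P[...,2];m=((Z>.045)&(Z<.1)).astype(np.uint8)
cs,_=cv2.findContours(m,0,2);k=max(cs,key=cv2.contourArea)+[190,120]
print("ledge rect px",cv2.boxPoints(cv2.minAreaRect(k)).tolist(),"Zlane",np.median(Z[50:70,20:110]))
for q in cv2.boxPoints(cv2.minAreaRect(k)): print(onz(f,q,.06).round(4))
E
```

```text
[[143  96  91 104  93  91  92  92  99 142 140 141 126  91 135 137 138 138
  126  86  87  86  87  87  87]
 [142  96  91  88  75  91  91  92 116 143 142 141 114 114 102 138 140 142
  108  87  88  88  87  89  87]
 [143  92  92  91  90  92  92  92 119 144 145 127 116 115 113 137 139 140
   90  87  87  87  87  88  87]
 [142  93  92  92  92  93  92  92 143 144 145 134 114 115 109 137 141 141
   90  88  88  88  87  87  89]]
ledge rect px [[200.84815979003906, 189.35275268554688], [208.87135314941406, 129.62451171875], [317.62542724609375, 144.2332763671875], [309.60223388671875, 203.96151733398438]] Zlane 0.0637132497512064
[0.5435 0.1026 0.06  ]
[0.7447 0.0749 0.06  ]
[ 0.69   -0.2884  0.06  ]
[ 0.4897 -0.2561  0.06  ]
```

View pics/c1.png

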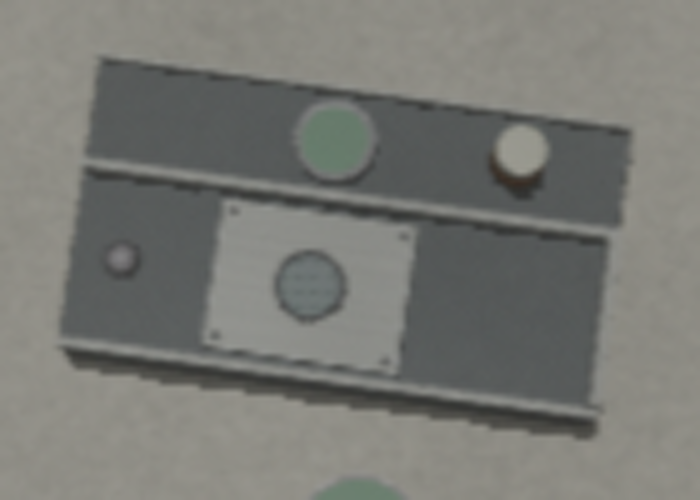

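View pics/c2.png

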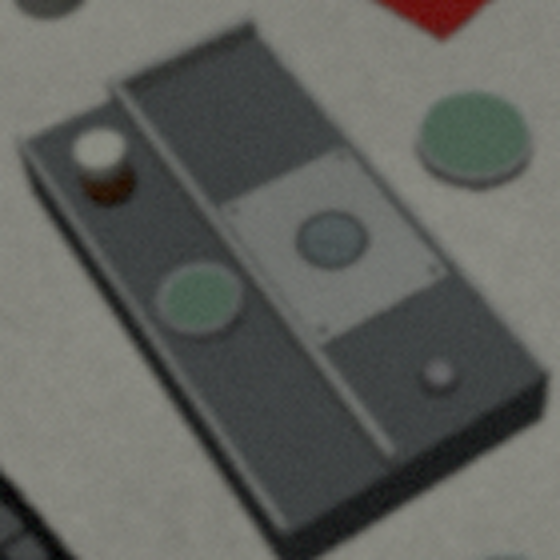

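The crops confirm the choice: a grey plate with a flush window lies in the lane at top crop (312,286). The pin is at (122,258) near the open end, with free lane behind the plate. Next I work out the poses.

```bash
cat >> h.py <<'E'
def plate(f,z=.065,box=(190,330,120,220),thr=125,lo=None):
    x0,x1,y0,y1=box
    g=cv2.cvtColor(f["img"],cv2.COLOR_BGR2GRAY)[y0:y1,x0:x1]
    g=cv2.resize(g,None,fx=5,fy=5,interpolation=cv2.INTER_CUBIC)
    return g
def unc(p,x0=190,y0=120,s=5): return (np.array(p,float)+.5)/s-.5+[x0,y0]
E
python3 - <<'E'
from h import *
f=np.load("t0.npy",allow_pickle=True).item();g=np.load("s0.npy",allow_pickle=True).item()
T=lambda p,z:onz(f,unc(p),z)
S=lambda p,z:onz(g,unc(p,145,145,4),z)
# top view: plate by mask
im=cv2.resize(f["img"][120:220,190:330],None,fx=5,fy=5,interpolation=cv2.INTER_CUBIC)
gr=cv2.cvtColor(im,cv2.COLOR_BGR2GRAY)
m=(gr>116).astype(np.uint8);lim=np.zeros_like(m);cv2.fillPoly(lim,[np.array([[180,186],[450,222],[430,376],[170,338]])],1)
m=cv2.morphologyEx(m&lim,cv2.MORPH_OPEN,np.ones((15,15)))
k=max(cv2.findContours(m,0,2)[0],key=cv2.contourArea);b=cv2.boxPoints(cv2.minAreaRect(k));print("plate top box",b.round().tolist())
W=np.array([T(q,.065) for q in b]);print(W.round(4),"c",W.mean(0).round(4),[np.linalg.norm(W[i]-W[i-1]).round(4) for i in range(4)])
Sc=np.array([S(q,.065) for q in [(343,150),(452,268),(322,347),(220,206)]]);print("plate scene",Sc.round(4),Sc.mean(0).round(4))
print("window",T((311,286),.065).round(4),S((333,239),.065).round(4))
print("pin",T((122,258),.072).round(4),S((440,371),.072).round(4))
print("open end top",T((100,58),.06).round(4),T((66,335),.06).round(4)," scene",S((288,530),.06).round(4),S((546,376),.06).round(4))
print("fence top line",T((88,160),.08).round(4),T((608,233),.08).round(4)," scene",S((390,455),.08).round(4),S((115,83),.08).round(4))
print("far edge",T((100,58),.06).round(4),T((630,128),.06).round(4))
E
```

```text
plate top box [[201.0, 343.0], [222.0, 197.0], [418.0, 226.0], [397.0, 372.0]]
[[ 0.5454  0.007   0.065 ]
 [ 0.6427 -0.0082  0.065 ]
 [ 0.6216 -0.138   0.065 ]
 [ 0.5245 -0.122   0.065 ]] c [ 0.5835 -0.0653  0.065 ] [np.float64(0.1307), np.float64(0.0985), np.float64(0.1315), np.float64(0.0984)]
plate scene [[ 0.5254 -0.1194  0.065 ]
 [ 0.5393  0.0042  0.065 ]
 [ 0.6412 -0.0082  0.065 ]
 [ 0.6185 -0.1394  0.065 ]] [ 0.5811 -0.0657  0.065 ]
window [ 0.5823 -0.0665  0.065 ] [ 0.5808 -0.0667  0.065 ]
pin [0.6016 0.0578 0.072 ] [0.6019 0.0583 0.072 ]
open end top [0.7393 0.0725 0.06  ] [0.5526 0.0961 0.06  ]  scene [0.7357 0.0702 0.06  ] [0.5509 0.1012 0.06  ]
fence top line [0.6659 0.0792 0.08  ] [ 0.6125 -0.2622  0.08  ]  scene [0.6664 0.0829 0.08  ] [ 0.6105 -0.2659  0.08  ]
far edge [0.7393 0.0725 0.06  ] [ 0.6868 -0.2815  0.06  ]
```

```bash
cat >> h.py <<'E'
from scipy.spatial.transform import Rotation as R
A=.153; Y=np.array([np.sin(A),np.cos(A),0]); X=np.array([np.cos(A),-np.sin(A),0])
PIN=np.array([.6018,.058,0]); END=PIN+.035*Y
def L(x,y,z): return END+x*X+y*Y+[0,0,z]      # ledge lane coords, z world
def rot(s):  # tool z down, tool y = s*X
    y=s*X; z=np.array([0,0,-1.]); return R.from_matrix(np.c_[np.cross(y,z),y,z]).as_rotvec()
def st(): 
    s=status.observe(); return round(s["time_s"],2),np.round(s["tool_pos"],4).tolist(),np.round(s["contact_force"],1).tolist()
E
python3 - <<'E'
from h import *
best=None
for s in(1,-1):
    q=planner.solve_ik(L(0,-.035,.16),rot(s)); print(s,q)
    if q is not None:
        d=np.abs(np.array(q)-status.observe()["qpos"]).max()
        if best is None or d<best[0]: best=(d,s)
s=best[1];print("s",s); open("s.txt","w").write(str(s))
claw.set_gripper(0.0)
p=np.array(status.observe()["tool_pos"]);
r.move_to(L(0,-.035,.16),rot(s));print(st())
r.servo_line(L(0,-.035,.085),feed=.08);print(st())
z=.085
while z>.0585:
    z-=.002; r.servo_line(L(0,-.035,z),feed=.02)
    t=st();print(round(z,4),t[1:])
    if abs(t[2][2])>35: break
E
```

```text
1 [-0.65258117  0.45107638  0.64579867  1.74299119 -0.30719606  1.05042313
 -0.05317914]
-1 [-0.26223785  0.38158475  0.12239611  1.73247259 -0.0530347   1.03074421
  2.86731441]
s 1
(3.11, [0.6018, 0.06, 0.1599], [0.6, 0.4, 0.2])
(4.2, [0.6023, 0.0579, 0.0856], [0.8, 0.3, -0.3])
0.083 ([0.6019, 0.0581, 0.0832], [0.7, 0.4, -0.4])
0.081 ([0.6017, 0.058, 0.0808], [0.6, -0.2, -1.4])
0.079 ([0.6017, 0.058, 0.0788], [-0.1, 0.5, -1.6])
0.077 ([0.6017, 0.058, 0.0769], [0.4, 0.1, -1.0])
0.075 ([0.6017, 0.058, 0.0748], [0.5, 0.1, 0.3])
0.073 ([0.602, 0.058, 0.0731], [0.2, -1.2, 0.5])
0.071 ([0.602, 0.0579, 0.0712], [0.7, -0.2, 2.2])
0.069 ([0.602, 0.058, 0.069], [0.0, -0.3, 2.1])
0.067 ([0.602, 0.058, 0.0669], [0.9, -0.1, 2.1])
0.065 ([0.602, 0.058, 0.0649], [1.0, -0.7, 2.6])
0.063 ([0.6019, 0.058, 0.0629], [-0.2, 0.3, 1.5])
0.061 ([0.6019, 0.058, 0.0609], [-0.4, 0.3, 2.2])
0.059 ([0.6021, 0.058, 0.0601], [-1.4, 0.1, 11.1])
0.057 ([0.6021, 0.058, 0.06], [-5.9, -0.6, 22.7])
```

```bash
python3 - <<'E'
from h import *
r.servo_line(L(0,-.035,.12),feed=.1)
r.servo_line(L(0,-.264,.12),feed=.15)
f=grab_frame("scene");cv2.imwrite("pics/c3.png",cv2.resize(f["img"][145:285,145:285],None,fx=4,fy=4,interpolation=cv2.INTER_CUBIC))
r.servo_line(L(0,-.264,.067),feed=.08);print(st())
r.servo_line(L(0,-.264,.0618),feed=.02);print(st())
for y in(-.24,-.22,-.19,-.16,-.13):
    r.servo_line(L(0,y,.0618),feed=.035);print(y,st())
f=grab_frame("top");np.save("t1.npy",f,allow_pickle=True);cv2.imwrite("pics/c4.png",cv2.resize(f["img"][120:220,170:310],None,fx=5,fy=5,interpolation=cv2.INTER_CUBIC))
g=grab_frame("scene");np.save("s1.npy",g,allow_pickle=True);cv2.imwrite("pics/c5.png",cv2.resize(g["img"][145:285,145:305],None,fx=4,fy=4,interpolation=cv2.INTER_CUBIC))
E
```

```text
(11.02, [0.5672, -0.1686, 0.0672], [0.0, -0.1, -0.1])
(11.43, [0.5669, -0.1683, 0.0618], [0.6, -0.2, 0.6])
-0.24 (12.26, [0.5705, -0.1448, 0.0619], [0.3, 0.1, -0.4])
-0.22 (12.98, [0.5736, -0.1243, 0.0617], [0.5, -0.6, 0.4])
-0.19 (13.99, [0.5782, -0.095, 0.0618], [0.4, -0.4, -0.1])
-0.16 (15.0, [0.5827, -0.0651, 0.0617], [-0.3, -0.0, 0.7])
-0.13 (16.01, [0.5873, -0.0356, 0.0618], [0.6, 0.2, 0.5])
```

View pics/c5.png

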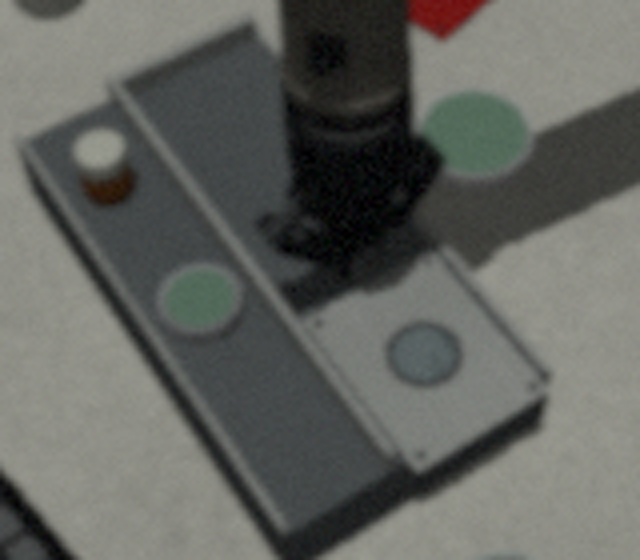

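View pics/c4.png

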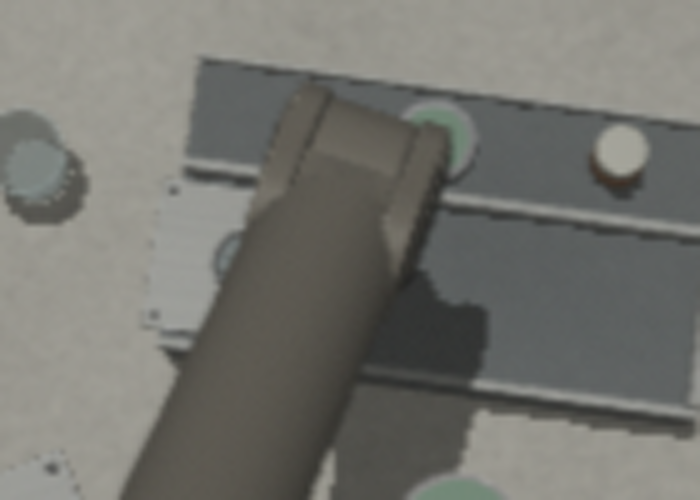

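The plate slid straight over the pressed pin and now overhangs a little. Its window is at scene crop (425,353), and its leading corners are at top crop (162,178) and (143,327). I measure this, finish the push and retreat.

```bash
python3 - <<'E'
from h import *
f=np.load("t1.npy",allow_pickle=True).item();g=np.load("s1.npy",allow_pickle=True).item()
lc=lambda p:np.round([(p-END)@X,(p-END)@Y],4)
w=lc(onz(g,unc((425,353),145,145,4),.065));print("window",w,"lead",w[1]+.065)
for q in((162,178),(143,327)): print("top lead corner",lc(onz(f,unc(q,170),.065)))
for q in((418,470),(548,385)): print("scene lead corner",lc(onz(g,unc(q,145,145,4),.065)))
w0=lc(onz(np.load("s0.npy",allow_pickle=True).item(),unc((333,239),145,145,4),.065));print("w0",w0)
E
```

```text
window [-0.0021 -0.0542] lead 0.010800000000000004
top lead corner [0.0486 0.0127]
top lead corner [-0.0518  0.0104]
scene lead corner [0.0475 0.0104]
scene lead corner [-0.0519  0.0079]
w0 [-0.0018 -0.1614]
```

```bash
python3 - <<'E'
from h import *
r.servo_line(L(0,-.1105,.0618),feed=.025);r.wait(.3);print(st())
r.servo_line(L(0,-.14,.0618),feed=.06)
r.servo_line(L(0,-.14,.2),feed=.12)
r.move_to(L(-.1,-.26,.3),rot(1));r.wait(.3);print(st())
f=grab_frame("top");g=grab_frame("scene");np.save("t2.npy",f,allow_pickle=True);np.save("s2.npy",g,allow_pickle=True)
c=cv2.resize(f["img"][120:220,160:300],None,fx=4,fy=4,interpolation=cv2.INTER_CUBIC)
d=cv2.resize(g["img"][185:325,165:305],None,fx=4,fy=4,interpolation=cv2.INTER_CUBIC)
cv2.imwrite("pics/c6.png",c);cv2.imwrite("pics/c7.png",d)
E
```

```text
(17.34, [0.5903, -0.0166, 0.0618], [-0.5, -0.0, -0.4])
(20.35, [0.4691, -0.1482, 0.2993], [-0.1, -0.9, 0.3])
```

View pics/c6.png

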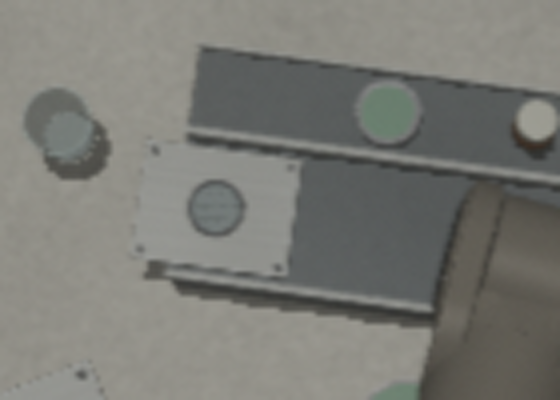

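View pics/c7.png

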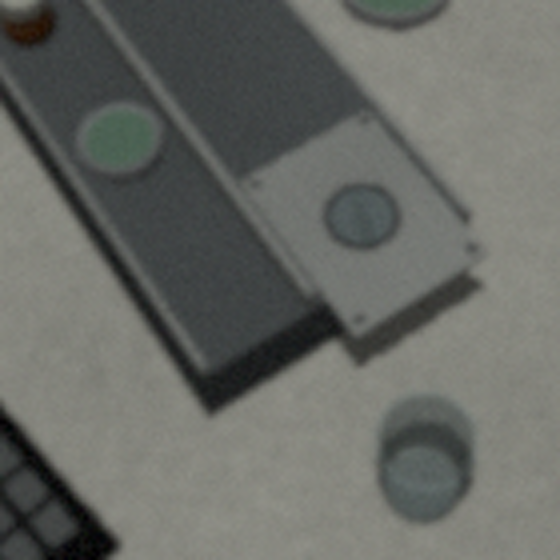

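The plate lies flat and straight in the lane with its leading edge overhanging. The window is at top crop (216,208) and scene crop (362,216). I check the numbers, then hand in.

```bash
python3 - <<'E'
from h import *
f=np.load("t2.npy",allow_pickle=True).item();g=np.load("s2.npy",allow_pickle=True).item()
lc=lambda p:np.round([(p-END)@X,(p-END)@Y],4)
a=lc(onz(f,unc((216,208),160,120,4),.065));b=lc(onz(g,unc((362,216),165,185,4),.065))
lead=(a[1]+b[1])/2+.065;print(a,b,lead)
if .025<lead<.037: print(order.finish_job())
E
```

```text
[-0.0007 -0.0335] [-0.0014 -0.0344] 0.03105
the job is handed in; nothing more can be done
None
```

I pressed the stop pin down flush, then pushed the plate along the lane until its leading edge hangs about 31 mm past the open end. It lies flat, the arm is clear of everything, and the job is handed in (no verdict was returned).

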